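# Pack out the tested vacuum batteries behind a notched follower

### The arm

A 6-joint arm with a two-finger parallel gripper is mounted at the origin on the work surface. World frame = base frame: x ahead of the robot, y to its left, z up, the work surface at z = 0. Lengths are in m, angles in degrees, forces in N, time in s.
With the tool pointing down it reaches from about 0.25 to 0.8 m from the base axis. Payload 3.9 kg.
Tool frame: the origin (TCP) lies midway between the tips of the shut fingers; the grasp point (between the pads) lies 19 mm behind it; z points along the fingers, y is the direction in which the jaws open and shut (so a half turn about z gives the same grasp; the last joint's range is limited). The gripper opens to 85 mm and grips with 20 to 120 N. Pads are 22 mm wide; open, the fingers measure 114 mm over their backs; the gripper's body (76 mm by 85 mm) begins 54 mm behind the grasp point. The pads swing forward as they close: fully open they stand 13 mm farther back than shut.
Start: joints at [75.459, 14.897, -7.913, 67.191, 0, 90], TCP at [0.132, 0.508, 0.231] pointing down, gripper open.
Joint ranges: [-159.42, 159.42], [-47.68, 98.78], [-73.54, 78.23], [-108.79, 121.32], [-90, 84.71], [-180, 180]. Speed limits (degrees/s): [147.25, 147.25, 180, 180, 180, 180].

### API

Orientations are given as [roll, pitch, yaw] about the fixed x, y, z axes, in that order (R = Rz(yaw) Ry(pitch) Rx(roll)).
In Python, from bench import robot, solver, imaging, sign_off gives the robot as it stands. Calls block until the motion is done:
- robot.reach(position, orientation): joint-space move of the TCP to a pose.
- robot.movel(position, attitude=None, feed=0.15, guard=None): straight line of the TCP; attitude=None keeps the orientation; feed is the mean speed in m/s. With guard (N) it stops when the force on the tool has changed by that much, and returns True; else False.
- robot.movej(angles): joint-space move.
- robot.open_gripper() and robot.close(): open the fingers fully, or close them until they stop; the grip force is fixed at half the most.
- robot.wait(seconds).
- solver.solve_ik(position, orientation): joint angles nearest the present ones, or None.
- robot.get_state(): the state.
- imaging.get_image(name): name is "scene" or "top"; returns a dict with "image" (480x640x3 uint8, red, green, blue), "fx", "fy", "cx", "cy" (pixels), "k1" (the pictures are not rectified: a ray, as slopes to the right and down, at radius r is drawn at 1 + k1 r^2 times it, then the intrinsics apply), "extrinsics" (4x4, takes a point from camera to world coordinates). Camera axes: x right, y down, z forward; pixel columns grow to the right and rows downward; lengths in m; the calibration is good to about 2 mm. A picture is of the moment at which its call begins. There is no depth.
A pose or a line that the arm cannot do raises robot.MotionError and nothing moves.
- sign_off(): hands the job in, once; it reports no verdict.
The state is a dict: "clock": time; "joint_positions": joint angles; "joint_velocities": joint speeds; "joint_efforts": joint torques, N m; "ee_pos": TCP position; "tcp_rot": TCP orientation; "contact_force": force on the tool from outside, world axes, zero at the start; "torque": the same for the moment, N m; "opening": finger opening in m.
Only numpy, scipy, OpenCV 4.12 (cv2) and the standard library are available. Lean on these libraries where they do the work, as an engineer would, in place of code of your own. Each camera call takes 0.05 s, during which the arm holds its last target. There are 200 camera calls.

### The job

Pack out the tested vacuum batteries: lift the orange knob of the blue tray's follower out of its notch and slide the follower back to make room, lay every pack with a blue light across the tray, tower up, in one row from the end wall, and put every pack with a red light upright in the red quarantine box. Then slide the follower up to close the row and drop its knob fully into the notch that leaves the packs the least play. Leave the meter, screwdriver and jar where they are.

Things in the scene. Friction and masses are not known exactly. Their poses are not given: they have to be found in the camera images.
- blue1: dark grey vacuum battery pack, 0.22-0.37 kg: flat body 110 (its x) x 62 (y) x 30 mm high, connector tower on it, flat-sided, 36 (x) x 26 (y) mm, centred at x = -14 mm, its top 74 mm above the underside. Origin: centre of the underside, z up. Status light on the body at x = +23 mm BLUE: tested good. May be absent at a start.
- blue2: dark grey vacuum battery pack, 0.22-0.37 kg: flat body 110 (its x) x 62 (y) x 30 mm high, connector tower on it, flat-sided, 36 (x) x 26 (y) mm, centred at x = -14 mm, its top 74 mm above the underside. Origin: centre of the underside, z up. Status light on the body at x = +23 mm BLUE: tested good. May be absent at a start.
- blue3: dark grey vacuum battery pack, 0.22-0.37 kg: flat body 110 (its x) x 62 (y) x 30 mm high, connector tower on it, flat-sided, 36 (x) x 26 (y) mm, centred at x = -14 mm, its top 74 mm above the underside. Origin: centre of the underside, z up. Status light on the body at x = +23 mm BLUE: tested good. May be absent at a start.
- blue4: dark grey vacuum battery pack, 0.22-0.37 kg: flat body 110 (its x) x 62 (y) x 30 mm high, connector tower on it, flat-sided, 36 (x) x 26 (y) mm, centred at x = -14 mm, its top 74 mm above the underside. Origin: centre of the underside, z up. Status light on the body at x = +23 mm BLUE: tested good. May be absent at a start.
- red1: dark grey vacuum battery pack, 0.22-0.37 kg: flat body 110 (its x) x 62 (y) x 30 mm high, connector tower on it, flat-sided, 36 (x) x 26 (y) mm, centred at x = -14 mm, its top 74 mm above the underside. Origin: centre of the underside, z up. Status light at x = +23 mm RED and red tape round its -x end: failed.
- red2: dark grey vacuum battery pack, 0.22-0.37 kg: flat body 110 (its x) x 62 (y) x 30 mm high, connector tower on it, flat-sided, 36 (x) x 26 (y) mm, centred at x = -14 mm, its top 74 mm above the underside. Origin: centre of the underside, z up. Status light at x = +23 mm RED and red tape round its -x end: failed.
- tray: blue packing tray, fixed. Inside 124 mm wide (its x) and 372 mm long (y); floor 6 mm above the bench. Long walls 10 mm thick, 22 mm high, carrying steel combs whose tooth tips reach 38 mm. End wall at +y 60 mm high, back wall at -y 40 mm. Origin: centre of the underside
- row_end (a point): point on the tray's floor, mid-width, at the inner face of its +y end wall; axes as the tray's. The row runs from here to -y: packs across the tray (pack x along tray x, either way round), tower up, side by side, the first against this wall
- follower (a joint): slide of the grey follower block (118 mm wide, 40 mm thick, 80 mm high), m. Grows away from the end wall (tray -y). Its flat face, which closes the row, is 36 mm + this value from the end wall. Ten notches, at 0, 31, 62 .. 279 mm: half a pack's width apart; starts in notch 0. Slides with 1 N friction once the knob is up
- latch (a joint): lift of the knob and its locking bar, m: 0 = bar down in a notch (block locked), 0.026 = fully up; the bar clears the tooth tips above 0.017. The bar is 10 mm thick, the notches 13 mm wide. Weight and a spring press it down (5 N down, 6 N up); let go over a tooth it slides off its slope into a notch
- knob (a point): centre of the follower's orange knob, a block 44 (tray x) x 20 (tray y) x 28 mm high above the follower; moves with both joints. With the bar down it is 102 mm above the bench, and lies 20 mm behind (tray -y of) the follower's row-side face
- box: open red quarantine box, fixed: 160 (its x) x 180 (y) x 60 mm high outside, walls and floor 5 mm; holds two packs side by side, their length along its x. Origin: centre of the underside. On either side of the bench
- dock: white charging dock, fixed, 150 (x) x 120 (y) x 70 mm high, not used here. Origin: centre of the underside
- meter: yellow multimeter, 150 x 78 x 34 mm, lying on the bench, a bystander. Origin: centre of the underside
- driver: screwdriver, 190 mm long, lying on the bench, a bystander. Origin: underside below its middle
- jar: jar, 70 mm across, 85 mm high, a bystander. Origin: centre of the underside
Things that resemble listed ones, but are neither listed nor needed, are in the scene too. Leave any pink look-alike of the red2 alone. Leave any green look-alike of the red1 alone.

How it is judged:
By the outcome, as a careful person would: the job done as asked, in the order asked, and still so for the second after the job is handed in, with the robot touching nothing.
Of blue1, blue2, blue3, blue4 only 2 to 4 are there at a start; the rules pass over those that are not, and their reading is None.
At some moment in a run one of blue1, blue2, blue3, blue4, red1, red2 may be knocked a few centimetres aside while the robot is not near it.
Once in a run the grip may slacken for a moment while it holds something.
It also fails if it takes over 208 s, if anything falls off the work surface, if the arm or the gripper's body presses on something with over 40 N, if the wrist force passes 120 N, or if a joint passes its speed limit or range.

## Working session

There is one attempt and no reset: what is moved stays moved. The work goes in short steps, each a Python script; the robot and the scene stay as the last script left them, time stands still between calls to the robot, and variables do not carry over. Pictures are saved under pics/ and viewed, about 12 in all and at most 16, crops included, and the job is handed in when it is done.

```bash
ls; mkdir -p pics
python3 - <<'E'
from bench import robot, imaging
import cv2
for n in("top","scene"):
    d=imaging.get_image(n); cv2.imwrite(f"pics/{n}0.png",d["image"][:,:,::-1]); print(n,d["fx"],d["fy"],d["cx"],d["cy"],d["k1"],d["extrinsics"])
print(robot.get_state())
E
```

```text
pics
top 489.87745963376875 489.87745963376875 316.91528123980584 250.20070618644584 -0.021825065264934527 [[-0.02439188 -0.98446669  0.17386883  0.33369983]
 [-0.99966656  0.02549357  0.00410557 -0.00306469]
 [-0.00847433 -0.17371071 -0.98476026  1.24047421]
 [ 0.          0.          0.          1.        ]]
scene 456.7159082942043 456.7159082942043 323.7718952476529 238.2560949928937 -0.11157828085040425 [[ 0.60516004  0.66583799 -0.43639557  0.97042016]
 [ 0.79596571 -0.51626155  0.31608956 -0.31099431]
 [-0.01482982 -0.53864068 -0.84240507  0.94011194]
 [ 0.          0.          0.          1.        ]]
{'clock': 0.1, 'joint_positions': array([ 7.54595590e+01,  1.49354657e+01, -7.97856257e+00,  6.71910918e+01,
        1.64464373e-04,  8.99987663e+01]), 'joint_velocities': array([-0.08473718, -0.05121837,  0.20479403, -0.0662724 , -0.08253167,
       -0.01519302]), 'joint_efforts': array([ 7.87259396e-04, -4.06508732e+01,  2.54527348e+01,  1.01248990e-02,
        4.20372839e-05, -1.05817998e-05]), 'ee_pos': array([0.13165159, 0.50758435, 0.23051486]), 'tcp_rot': array([-1.79894880e+02, -1.66727485e-04,  1.65460792e+02]), 'contact_force': array([-0.42011444,  0.69039734,  0.0074884 ]), 'torque': array([ 0.00297947, -0.01028541,  0.01199372]), 'opening': 0.08589819372279113}
```

View pics/top0.png

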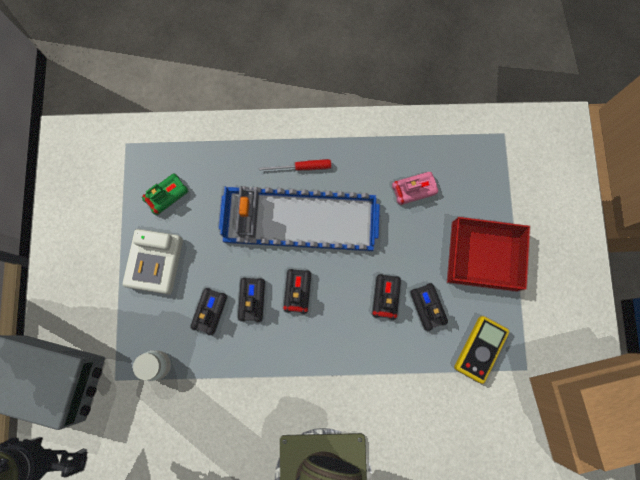

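View pics/scene0.png

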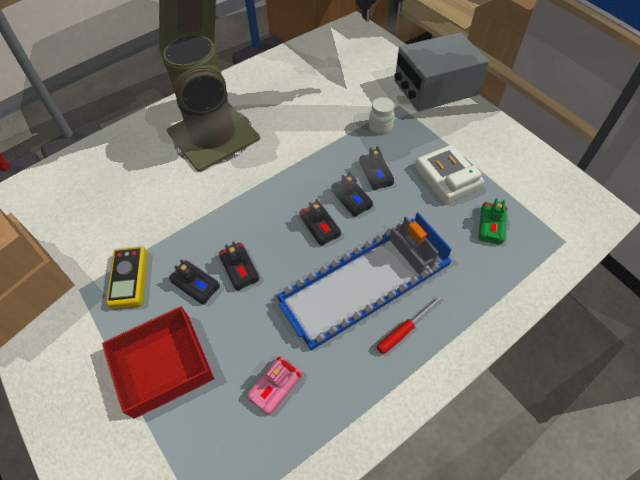

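The pictures show three blue packs, at top-view pixels (210,312), (252,300) and (430,306), and two red ones at (298,291) and (386,296). The end wall and follower are at the left of the tray, around (225,215). The box is at (490,255). I'll enlarge these areas.

Run:
```python
import cv2,numpy as np
i=cv2.imread("pics/top0.png")
a=cv2.resize(i[255:345,180:460],None,fx=2.85,fy=2.85,interpolation=cv2.INTER_CUBIC)
b=cv2.resize(i[170:270,210:400],None,fx=3.2,fy=3.2,interpolation=cv2.INTER_CUBIC)
c=np.zeros((a.shape[0]+b.shape[0],800,3),np.uint8);c[:a.shape[0],:a.shape[1]]=a[:,:800];c[a.shape[0]:,:b.shape[1]]=b
cv2.imwrite("pics/crop1.png",c);print(a.shape,b.shape)
```

```text
(256, 798, 3) (320, 608, 3)
```

View pics/crop1.png

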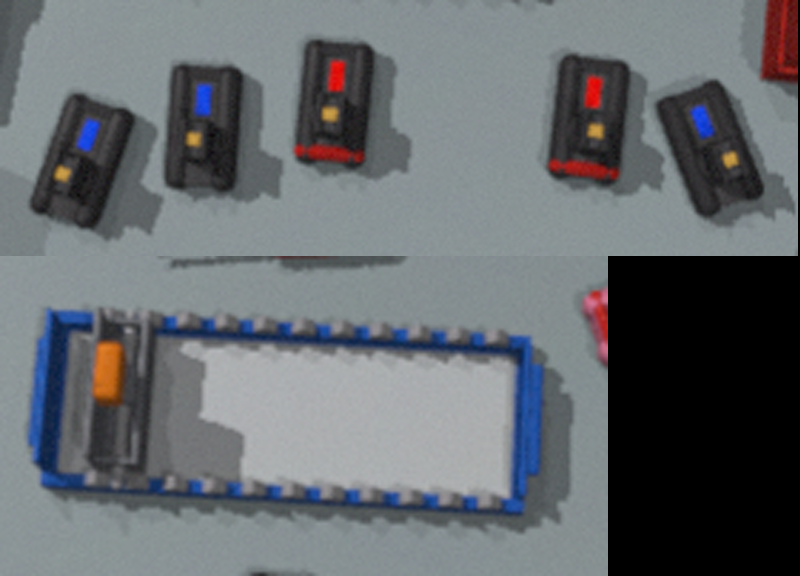

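```bash
cat > h.py <<'E'
from bench import robot, solver, imaging, sign_off
import numpy as np, cv2
def px2w(d,u,v,z):
    K=np.array([[d["fx"],0,d["cx"]],[0,d["fy"],d["cy"]],[0,0,1]])
    # k1 model: (1+k1 r^2) is OpenCV's radial model
    p=cv2.undistortPoints(np.array([[[u,v]]],float),K,np.array([d["k1"],0,0,0,0]))[0,0]
    E=d["extrinsics"];r=E[:3,:3]@[p[0],p[1],1];o=E[:3,3]
    return (o+r*(z-o[2])/r[2])[:2]
def blobs(d,lo,hi,amin,box=None):
    hsv=cv2.cvtColor(d["image"],cv2.COLOR_RGB2HSV)
    m=cv2.inRange(hsv,np.array(lo),np.array(hi))
    n,l,s,c=cv2.connectedComponentsWithStats(m)
    return [(c[i],s[i,4]) for i in range(1,n) if s[i,4]>=amin]
def packs(d=None):
    """list of (colour, tower xy, yaw deg of pack x, |gold-light|) for upright packs on the bench"""
    d=d or imaging.get_image("top")
    gold=[px2w(d,*c,.074) for c,a in blobs(d,(12,90,110),(28,255,255),5) if a<60]
    out=[]
    for col,lo,hi in (("blue",(108,150,130),(125,255,255)),("red",(0,215,190),(6,255,255))):
        for c,a in blobs(d,lo,hi,12):
            if a>90: continue
            L=px2w(d,*c,.031)
            g=[G for G in gold if np.linalg.norm(G-L)<.055]
            if not g: continue
            G=min(g,key=lambda G:abs(np.linalg.norm(G-L)-.037)); v=L-G
            out.append((col,G,np.degrees(np.arctan2(v[1],v[0])),np.linalg.norm(v),L))
    return out
E
python3 - <<'E'
from h import *
np.set_printoptions(precision=4,suppress=True)
d=imaging.get_image("top")
for p in packs(d): print(*p)
for c,a in blobs(d,(5,180,150),(14,255,255),20): print("orange",c,a,px2w(d,*c,.116))
f=lambda x,y:(210+x/3.2,170+(y-256)/3.2)
for n,x,y,z in (("TL",47,311,.022),("TR",529,338,.022),("BRout",523,513,0),("BLout",41,486,0),("fl_far",515,362,.006)): print(n,px2w(d,*f(x,y),z))
for u,v in((455,219),(529,224),(527,291),(449,285)): print("box",px2w(d,u,v,.06))
E
```

```text
blue [0.4165 0.1691] -2.332137784775863 0.03555034609532661 [0.452  0.1677]
blue [ 0.3876 -0.276 ] 18.917172665281374 0.03755261661546019 [ 0.4231 -0.2638]
blue [0.3891 0.2791] -18.07108218858226 0.03709799044163435 [0.4244 0.2676]
red [ 0.7036 -0.2409] -75.09319460221325 0.039552616636075275 [ 0.7137 -0.2792]
red [0.7005 0.4054] -54.574213150850305 0.036786447431535786 [0.7218 0.3754]
red [0.4338 0.0555] -6.075957278495032 0.036764733948905316 [0.4704 0.0516]
red [ 0.4143 -0.1655] -8.197896394761402 0.03699175118439261 [ 0.4509 -0.1708]
orange [242.9245 204.7264] 106 [0.6464 0.1746]
TL [0.7208 0.2369]
TR [ 0.6876 -0.1518]
BRout [ 0.5487 -0.1431]
BLout [0.5809 0.2448]
fl_far [ 0.6724 -0.1415]
box [ 0.6116 -0.3415]
box [ 0.5943 -0.5238]
box [ 0.4291 -0.5024]
box [ 0.4485 -0.315 ]
```

```bash
cat >> h.py <<'E'
psi=-4.9; 
def ax(a): a=np.radians(a); return np.array([[np.cos(a),-np.sin(a)],[np.sin(a),np.cos(a)]])
ROW=np.array([.6512,.2304])
def tray(x,y): return ROW+ax(psi)@[x,y]
def ori(yaw):
    """tool down, half-turn nearest the present joints"""
    return [180,0,yaw]
def best(xy,z,yaw):
    q0=robot.get_state()["joint_positions"]; c=[]
    for y in (yaw,yaw+180):
        q=solver.solve_ik([*xy,z],[180,0,(y+180)%360-180])
        if q is not None: c.append((np.abs(np.array(q)-q0).max(),(y+180)%360-180))
    return [180,0,min(c)[1]]
def up(z,feed=.2):
    p=robot.get_state()["ee_pos"]; robot.movel([p[0],p[1],z],feed=feed)
def st(tag=""):
    s=robot.get_state(); print(tag,"t%.1f"%s["clock"],s["ee_pos"].round(4),"F",s["contact_force"].round(1),"op %.4f"%s["opening"]); return s
E
python3 - <<'E'
from h import *
k=np.array([.6464,.1746]); o=best(k,.2,psi); print(o)
robot.reach([*k,.2],o); robot.movel([*k,.092],feed=.12,guard=8); st("down")
robot.close(); st("closed")
p=robot.get_state()["ee_pos"]
robot.movel([p[0],p[1],p[2]+.022],feed=.05); st("lift")
d=ax(psi)@[0,-.02]
robot.movel([p[0]+d[0],p[1]+d[1],p[2]+.022],feed=.05,guard=15); st("slid20")
im=imaging.get_image("scene")["image"]; cv2.imwrite("pics/knob1.png",cv2.resize(im[180:300,340:500,::-1],None,fx=4,fy=4))
E
```

```text
[180, 0, 175.10000000000002]
down t3.4 [0.6471 0.1749 0.0929] F [-0.6 -0.6  0.4] op 0.0855
closed t4.0 [0.6465 0.1746 0.0924] F [-0.7 -0.5  2.5] op 0.0191
lift t4.6 [0.6464 0.1746 0.1142] F [ 1.3  1.1 -6. ] op 0.0185
slid20 t5.2 [0.6447 0.1537 0.1144] F [ 1.4 -2.1 -5.1] op 0.0183
```

View pics/knob1.png

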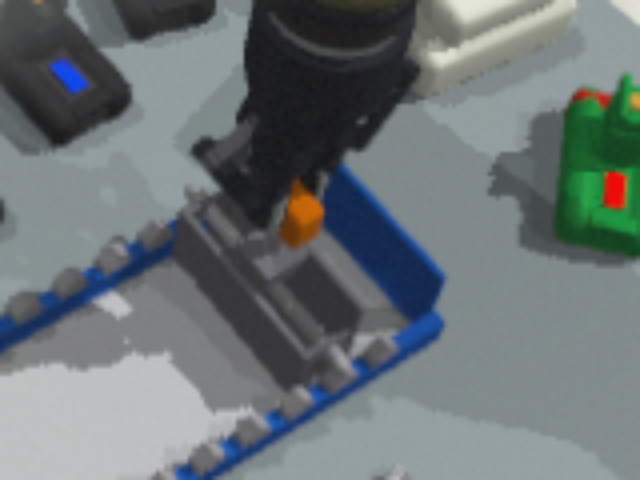

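The picture shows the knob at (303,215) held and raised, with the follower moving along. I'll carry on to the 248 mm notch.

Run:
```python
from h import *
k=np.array([.6465,.1746]); z=.1144
e=k+ax(psi)@[0,-.248]
print(robot.movel([*e,z],feed=.1,guard=15)); s=st("slid")
print(robot.movel([*e,z-.022],feed=.05,guard=15)); st("low")
robot.open_gripper(); st("open"); up(.22); robot.reach([.45,-.05,.3],best([.45,-.05],.3,psi+90)); st()
d=imaging.get_image("top"); cv2.imwrite("pics/t2.png",cv2.resize(d["image"][170:350,180:460,::-1],None,fx=2.85,fy=2.85))
for c,a in blobs(d,(5,180,150),(14,255,255),20): print("orange",c,a,px2w(d,*c,.116))
for p in packs(d): print(*p)
```

```text
False
slid t7.7 [ 0.6255 -0.0724  0.1144] F [ 4.   0.2 -6.7] op 0.0187
True
low t8.1 [ 0.6257 -0.0725  0.0924] F [-1.  -0.4  4. ] op 0.0187
open t8.8 [ 0.6264 -0.0725  0.0912] F [-0.3  0.5 -0.2] op 0.0850
 t11.0 [ 0.4501 -0.05    0.2993] F [-0.3 -0.1 -0.5] op 0.0851
blue [0.41626244 0.16890872] -1.53373323215514 0.03524413834904682 [0.45149395 0.1679654 ]
blue [ 0.38734006 -0.27468967] 17.238184020693147 0.03739777052121705 [ 0.42305796 -0.26360704]
blue [0.38951915 0.27892644] -17.47394473206348 0.036569503054551644 [0.4244011  0.26794564]
red [ 0.70356881 -0.24092858] -74.82655711333891 0.03929214743904902 [ 0.71385321 -0.27885093]
red [0.70082806 0.40527575] -54.65069695333311 0.036820587731355235 [0.72213096 0.3752434 ]
red [0.43387937 0.05539548] -5.912659136743671 0.03637634128198452 [0.47006219 0.05164827]
```

View pics/t2.png

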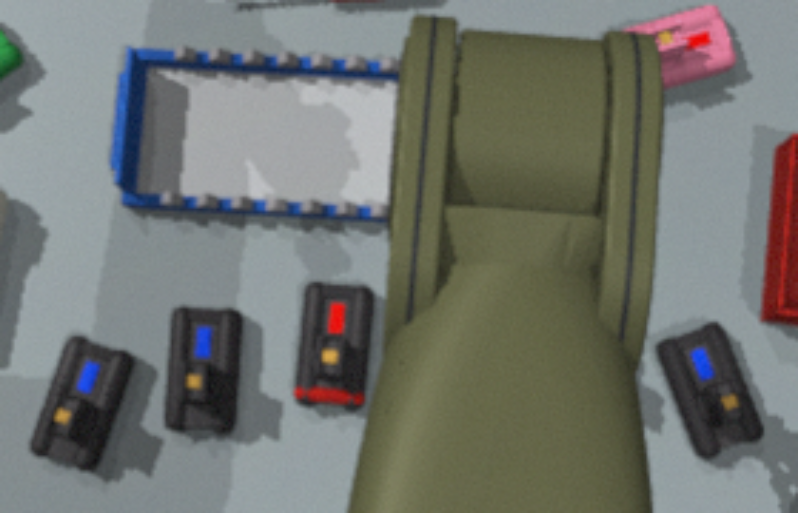

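```bash
cat >> h.py <<'E'
def pick(col,near,tol=.09):
    c=[p for p in packs() if p[0]==col and np.linalg.norm(p[1]-near)<tol]
    if not c: raise SystemExit("pack not seen")
    p=min(c,key=lambda p:np.linalg.norm(p[1]-near)); print(col,p[1].round(4),"yaw %.1f"%p[2])
    xy=p[1]+.5*(p[4]-p[1]-.037*ax(p[2])[:,0]); o=best(xy,.16,p[2]+90)
    robot.reach([*xy,.16],o)
    if robot.movel([*xy,.036],feed=.12,guard=8): st("contact!")
    robot.close(); st("grip"); robot.movel([*xy,.16],feed=.15); s=st("lifted")
    if s["opening"]<.03: raise SystemExit("lost")
    return p[2],o[2]
def place(xy,yaw,zoff,po):
    """yaw: wanted pack yaw; po=(pack yaw, tool yaw) when gripped"""
    o=[180,0,(po[1]+(yaw-po[0])+180)%360-180]
    robot.movel([*xy,.16],o,feed=.22); s=st("above")
    if s["opening"]<.03: raise SystemExit("lost")
    robot.movel([*xy,.036+zoff+.012],feed=.15,guard=8)
    print(robot.movel([*xy,.036+zoff-.002],feed=.03,guard=5)); st("placed")
    robot.open_gripper(); robot.wait(.1); st("open"); up(.18)
E
python3 - <<'E'
from h import *
po=pick("blue",[.4163,.1689]); place(tray(-.013,-.034),psi,.006,po)
robot.reach([.45,-.12,.3],best([.45,-.12],.3,psi+90))
d=imaging.get_image("top"); cv2.imwrite("pics/t3.png",cv2.resize(d["image"][170:350,180:460,::-1],None,fx=2.85,fy=2.85))
for c,a in blobs(d,(5,180,150),(14,255,255),20): print("orange",c,a,px2w(d,*c,.116))
for p in packs(d): print(*p)
E
```

```text
blue [0.4163 0.1689] yaw -1.5
grip t13.8 [0.4159 0.1691 0.0366] F [ 0.6 -0.1  5.8] op 0.0354
lifted t14.8 [0.4145 0.1686 0.159 ] F [ 0.   1.2 -3. ] op 0.0353
above t15.9 [0.6343 0.1974 0.1593] F [-0.  -0.9 -2.1] op 0.0354
True
placed t17.9 [0.6352 0.1976 0.043 ] F [-1.3  0.1  4.7] op 0.0351
open t18.6 [0.6334 0.1967 0.041 ] F [ 0.3  0.2 -0.1] op 0.0853
orange [346.4122807  210.68421053] 114 [ 0.62525749 -0.07039689]
blue [0.63517881 0.20038311] -5.225167462928866 0.0379077386338498 [0.67292902 0.19693085]
blue [0.38940705 0.27851087] -17.172543296299605 0.03666556851159129 [0.42443807 0.26768535]
red [0.700452   0.40540131] -54.509978618083146 0.037486772907536006 [0.72221537 0.37487895]
red [0.43387937 0.05539548] -6.301293289659366 0.036041538372719235 [0.46970316 0.05143968]
```

View pics/t3.png

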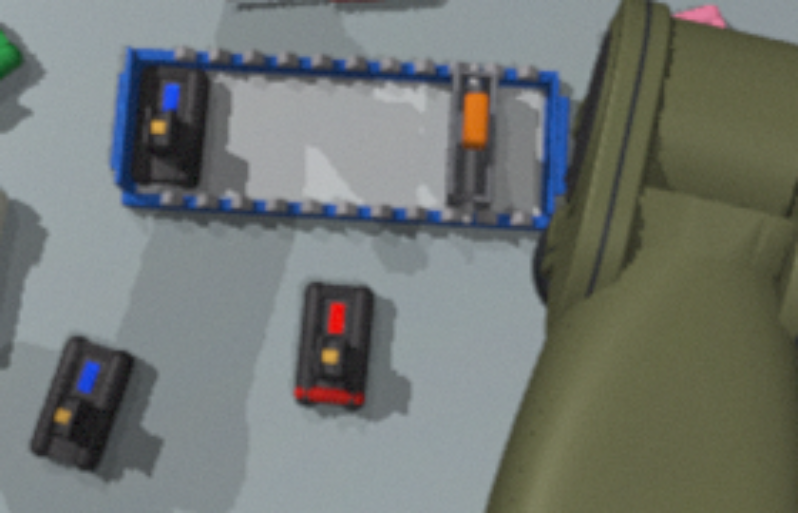

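Pack 1 lies flat against the end wall, with its light at (171,96) in the crop. The follower is parked at (472,120). Next are the other two blue packs.

Run:
```python
from h import *
po=pick("blue",[.3894,.2785]); place(tray(-.013,-.098),psi,.006,po)
po=pick("blue",[.3873,-.2747]); place(tray(-.013,-.162),psi,.006,po)
robot.reach([.40,.30,.3],best([.40,.30],.3,psi+90))
d=imaging.get_image("top"); cv2.imwrite("pics/t4.png",cv2.resize(d["image"][170:350,210:540,::-1],None,fx=2.4,fy=2.4))
for p in packs(d): print(*p)
```

```text
blue [0.3895 0.2789] yaw -17.7
grip t24.2 [0.3899 0.2792 0.0366] F [ 0.4 -0.7  5.4] op 0.0352
lifted t25.2 [0.3884 0.2784 0.1588] F [-1.   0.1 -3.3] op 0.0355
above t26.6 [0.6287 0.1343 0.1597] F [-0.8  0.5 -4. ] op 0.0357
True
placed t27.9 [0.6305 0.1341 0.0427] F [-1.1  0.6  4.2] op 0.0354
open t28.6 [0.6288 0.1337 0.0409] F [ 0.4 -0.2  0.5] op 0.0852
blue [ 0.3873 -0.275 ] yaw 17.9
grip t32.9 [ 0.3879 -0.2753  0.0365] F [-0.6  1.   5.4] op 0.0353
lifted t33.9 [ 0.3869 -0.2743  0.1589] F [-0.3  0.4 -3.4] op 0.0355
above t35.9 [0.6239 0.0694 0.16  ] F [ 0.  -0.7 -3.8] op 0.0354
True
placed t37.2 [0.6251 0.0702 0.0425] F [-1.2 -0.7  4.2] op 0.0354
open t37.9 [0.6235 0.07   0.0409] F [0.5 0.5 1. ] op 0.0853
blue [0.63517881 0.20038311] -5.234772846141051 0.038414731738780884 [0.67343332 0.19687827]
blue [0.6308046  0.13552231] -5.1010684296743785 0.036587238804976 [0.66724693 0.13226923]
blue [0.62395774 0.06812599] -2.4772061585836913 0.037942264593280504 [0.66186454 0.06648605]
red [ 0.70356881 -0.24092858] -75.2131196920561 0.03956356498274357 [ 0.7136664  -0.27918188]
red [0.700452   0.40540131] -54.33849897238703 0.03671039958778569 [0.721854   0.37557501]
red [0.43387937 0.05539548] -6.055470991694419 0.035919535193104146 [0.46959848 0.05160628]
red [ 0.41432745 -0.16549508] -8.840564163100991 0.03673117164779402 [ 0.45062225 -0.17114013]
```

View pics/t4.png

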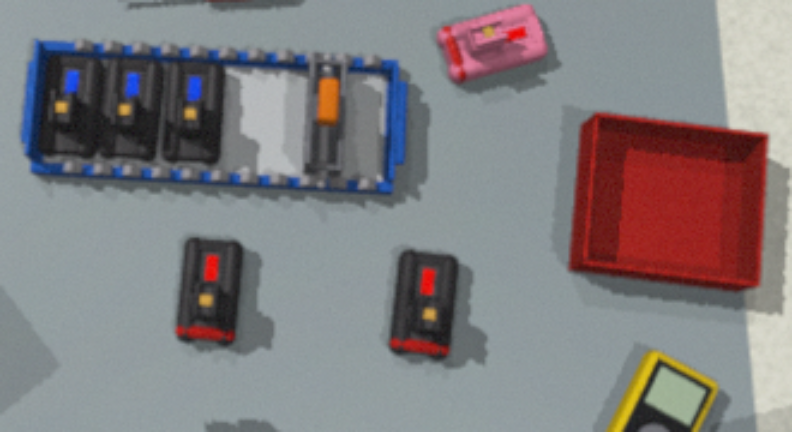

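All three blue packs lie in the row, with lights at (72,80), (133,82) and (194,88). The box is empty, with its far edge running from (597,114) to (768,133). Now the reds.

```bash
cat >> h.py <<'E'
BOX=np.array([.523,-.424]); bpsi=-5.5
def box(x,y): return BOX+ax(bpsi)@[x,y]
E
python3 - <<'E'
from h import *
po=pick("red",[.4143,-.1655]); place(box(-.006,-.038),bpsi,.005,po)
po=pick("red",[.4338,.0554]); place(box(-.006,.036),bpsi,.005,po)
robot.reach([.40,.30,.3],best([.40,.30],.3,psi+90)); st()
d=imaging.get_image("top"); cv2.imwrite("pics/t5.png",cv2.resize(d["image"][170:350,210:540,::-1],None,fx=2.4,fy=2.4))
for p in packs(d): print(*p)
for c,a in blobs(d,(5,180,150),(14,255,255),20): print("orange",c,a,px2w(d,*c,.116))
E
```

```text
red [ 0.4143 -0.1655] yaw -8.5
grip t43.6 [ 0.4147 -0.1656  0.0365] F [-0.4  0.8  4.6] op 0.0354
lifted t44.6 [ 0.4131 -0.1651  0.1589] F [ 0.1 -0.4 -2.4] op 0.0350
above t46.1 [ 0.513  -0.4605  0.1598] F [-0.1  0.4 -3.2] op 0.0354
True
placed t47.4 [ 0.514  -0.4618  0.0416] F [ 0.3 -0.5  3.7] op 0.0354
open t48.1 [ 0.5126 -0.4605  0.0397] F [ 0.5 -0.5  0.1] op 0.0858
red [0.4332 0.0557] yaw -6.4
grip t52.6 [0.4341 0.0558 0.0366] F [ 0.1 -1.4  5. ] op 0.0350
lifted t53.5 [0.4322 0.0556 0.1589] F [-0.3 -0.5 -4. ] op 0.0355
above t55.8 [ 0.5203 -0.3867  0.1601] F [-0.5 -1.2 -3.2] op 0.0352
True
placed t57.0 [ 0.5211 -0.3881  0.0416] F [0.8 0.  4.5] op 0.0351
open t57.7 [ 0.5196 -0.387   0.0399] F [ 0.3 -1.   1. ] op 0.0855
 t61.1 [0.4005 0.2995 0.2998] F [ 0.1  0.1 -0.5] op 0.0855
blue [0.63517881 0.20038311] -5.320581456606176 0.03866828550854946 [0.67368049 0.19679747]
blue [0.6308046  0.13552231] -4.875607664802426 0.03681175750639124 [0.66748316 0.13239358]
blue [0.62395774 0.06812599] -2.6688515703771545 0.0379147879374226 [0.6618314  0.06636055]
red [ 0.70351097 -0.24059685] -75.84277234647328 0.03968236080328157 [ 0.71321663 -0.27907398]
red [0.700452   0.40540131] -54.574213150850305 0.036786447431535786 [0.72177519 0.37542524]
red [ 0.52022626 -0.38864958] -5.169029417828358 0.03812374662237532 [ 0.55819497 -0.39208431]
red [ 0.51351994 -0.46219122] -6.090948709080215 0.03713780359826278 [ 0.55044809 -0.4661318 ]
orange [346.33043478 210.92173913] 115 [ 0.62468443 -0.07018329]
```

View pics/t5.png

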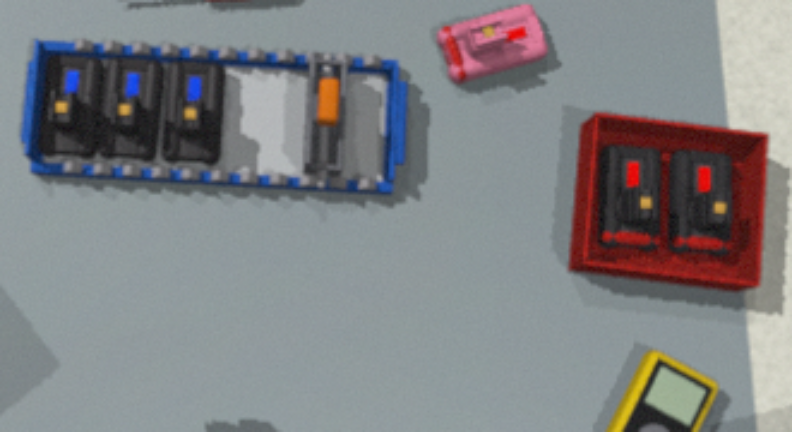

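Both reds stand upright in the box, at (632,195) and (705,200), and the knob is still at (328,100). Now I'll close the row.

Run:
```python
from h import *
A=np.array([.6465,.1746]); B=np.array([.6257,-.0725]); u=(A-B)/np.linalg.norm(A-B)
at=lambda q:A-u*q
o=best(B,.2,psi)
robot.reach([*B,.2],o); robot.movel([*B,.092],feed=.12,guard=8); st("down")
robot.close(); s=st("closed"); z=s["ee_pos"][2]
robot.movel([*at(.248),z+.022],feed=.05); st("lift")
qm=lambda:print("q=%.4f"%((A-robot.get_state()["ee_pos"][:2])@u))
robot.movel([*at(.172),z+.022],feed=.08,guard=15); st("near"); qm()
print(robot.movel([*at(.147),z+.022],feed=.03,guard=14)); st("pushed"); qm()
robot.wait(.3); qm()
robot.movel([*at(.155),z+.022],feed=.03); st("back"); qm()
print(robot.movel([*at(.155),z-.001],feed=.04,guard=12)); st("low"); qm()
robot.open_gripper(); st("open"); up(.22)
robot.reach([.40,.30,.3],best([.40,.30],.3,psi+90)); st()
d=imaging.get_image("top"); e=imaging.get_image("scene")
for p in packs(d): print(*p)
for c,a in blobs(d,(5,180,150),(14,255,255),20):
    w=px2w(d,*c,.116); print("orange",w,"q",(A-w)@u)
a=cv2.resize(d["image"][180:260,215:405],None,fx=3.2,fy=3.2,interpolation=cv2.INTER_CUBIC)
b=cv2.resize(e["image"][200:350,270:460],None,fx=2.2,fy=2.2,interpolation=cv2.INTER_CUBIC)
c=np.zeros((a.shape[0]+b.shape[0],608,3),np.uint8);c[:a.shape[0],:a.shape[1]]=a;c[a.shape[0]:,:b.shape[1]]=b
cv2.imwrite("pics/t6.png",c[:,:,::-1])
```

```text
down t63.8 [ 0.6264 -0.0724  0.0929] F [-0.9 -0.9  0.4] op 0.0853
closed t64.4 [ 0.6258 -0.0725  0.0924] F [-1.6  0.9  2.7] op 0.0187
lift t65.0 [ 0.6257 -0.0725  0.1143] F [ 2.1 -0.3 -6. ] op 0.0185
near t66.1 [0.6321 0.0034 0.1144] F [ 2.2  1.  -6.8] op 0.0189
q=0.1718
True
pushed t66.9 [0.6338 0.0239 0.1132] F [ 3.4 -2.  -4.8] op 0.0188
q=0.1512
q=0.1513
back t67.5 [0.6335 0.0203 0.1144] F [ 4.   0.6 -5.3] op 0.0189
q=0.1549
True
low t68.0 [0.6336 0.0204 0.0924] F [-1.8 -1.7  4.7] op 0.0188
q=0.1548
open t68.7 [0.6339 0.021  0.0909] F [-0.1 -0.5 -0.1] op 0.0856
 t70.9 [0.4004 0.2996 0.2994] F [-0.2  0.4  0.3] op 0.0853
blue [0.63487305 0.20046039] -3.3966323329917003 0.03742729774532667 [0.6722346  0.19824291]
blue [0.63041361 0.13885674] -3.8072429641731214 0.037521678372033365 [0.66785248 0.1363653 ]
blue [0.62597023 0.07667739] -3.771826662749634 0.0369567862022148 [0.66284696 0.07424626]
red [ 0.70356881 -0.24092858] -75.36210664817683 0.03903038947018625 [ 0.71343216 -0.27869214]
red [0.700452   0.40540131] -54.558031725690576 0.03673155056679601 [0.72175182 0.37547599]
red [ 0.52022626 -0.38864958] -5.009591831276514 0.03789722739325327 [ 0.55797873 -0.39195886]
red [ 0.51351994 -0.46219122] -5.893518007662636 0.03756552839257801 [ 0.55088691 -0.46604845]
orange [0.6330015  0.02211188] q 0.15308298644964063
```

View pics/t6.png

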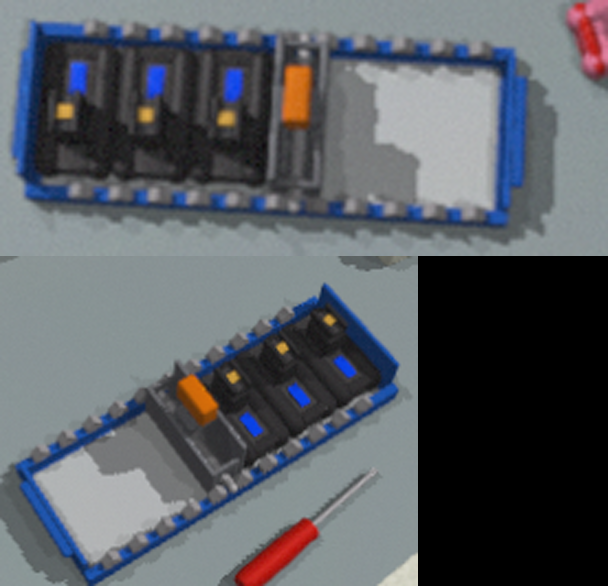

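The row is closed. The follower stands against the third pack, with the knob at (297,95), and the lowering depth matches the latched depth at the start. Handing in.

```bash
python3 -c "
from h import *
robot.wait(.5); print(sign_off())"
```

```text
the job is handed in; nothing more can be done
None
```

The job is done and handed in at about 71 s on the robot's clock.

- **Blue packs:** three were present. They lie tower up across the tray, in one row from the end wall.
- **Red packs:** both stand upright, side by side, in the red box.
- **Follower:** I lifted its knob first and parked it in the 248 mm notch while loading. At the end I pushed it until it stopped against the row, at 151 mm by the arm (150 mm expected). I then dropped the knob into the 155 mm notch, which leaves about 5 mm of play.

**Last checks:**
- The knob went down to the same arm height (0.0924 m) as when it was latched at the start, so the bar is fully down.
- The top camera put the follower at 153 mm and the arm at 155 mm. The camera read about the same 2 mm low at the 248 mm notch, so I put the difference down to calibration.
- The last pack readings have the blue packs about 62 mm apart, one pack width.
- The red packs had not moved since I placed them.
- The pink and green packs stayed where they were. I did not measure the meter, screwdriver or jar at the end, but the arm never went down near them.
- I saw no knocked pack and no slackened grip.

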